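Empty the screw-top canister of brake pins and close it again

TASK

Unscrew the cap of the tilting canister and set it aside on the bench, then swing the canister over by its crank so that both brake pins slide out into the tray. Swing the canister back fully upright, screw the cap down again as far as it goes and let go, leaving the pins in the tray and the other things on the bench alone.

Things in the scene. Friction and masses are not known exactly. Their poses are not given: they have to be found in the camera images.
- cap: Black plastic screw cap, 88 mm across, ribbed skirt, 58 mm tall with its grip block, about 120 g. Origin: centre of the skirt's lower edge; z up. Home: cap x in line with x of mouth (either way round) and origin 22 to 24 mm below the mouth rim; it starts within 0.15 rad of there. Right-hand thread: from above, counter-clockwise undoes it, rising 3.6 mm per radian.
- cap_grip (a point): Middle of the upright grip block on the cap, 43 mm above the cap's origin: 48 mm long along the cap's x, 30 mm thick (y), 30 mm high, standing on the flat top (28 mm above the origin). Pinch it across the 30 mm or across the 48 mm, from above.
- cap_lug (a point): One of two thread lugs facing each other inside the cap (on its +x and -x; half a turn makes no difference). The cap lifts off 2.4 to 2.7 rad counter-clockwise of home. Lowered at such an angle its lugs drop into the thread 9 mm above home height; then turn clockwise 2.4 to 2.7 rad, sinking 3.6 mm per rad, to a hard stop at home. It turns easily; play 1 mm up or down, 1.5 mm sideways.
- mouth (a point): Centre of the grey canister's round mouth (60 mm bore), on the rim; 220 mm above the bench when upright. Axes: z out of the mouth, x the way it tips (towards the tray), y along the trunnion axis towards the crank. The canister is 121 mm tall, 72 mm across, collar 86 mm. It cannot turn under the cap.
- trunnion (a point): Middle of the canister's tilt axis, 59.5 mm below the mouth, 160 mm above the bench; axes as mouth. The canister hangs between two steel posts (178 mm high, outer faces 81 mm to either side along y) of a stand fixed to the bench.
- canister (a joint): Tilt of the canister: 0 upright (a stop), grows as it tips towards the tray, 2.75 rad at the other stop, mouth steeply down. A stiff friction hinge (0.22 N m, about 3 N at the crank pin) that stays where it is left. The pins slide out by themselves in a second or so once it is near 2.7 rad.
- crank_grip (a point): Middle of the crank pin: round steel bar, 14 mm thick, 65 mm long, parallel to the trunnion axis, 126 mm from the trunnion along y, outside the post. It moves with the canister on a 70 mm circle: upright, the crank leans back 1.375 rad from straight up (away from the tray); it passes over the top to 1.375 rad forward. Pinch it from above; it turns in the fingers.
- tray: Open aluminium parts tray fixed to the bench in front of and under the canister, 210 x 130 x 40 mm outside, walls 4 mm. Origin: centre of the underside; x is its long side.
- pin1_mid (a point): Middle of a loose steel brake guide pin, 65 mm long, shank 16 mm, head 24 mm across and 12 mm thick, 80 g; z along it, head at -z. Starts standing in the closed canister.
- pin2_mid (a point): Middle of the second brake pin, like pin1.
- oil_can: Bystander: grey upright can, 66 mm across, 170 mm tall; origin under its centre.
- hammer: Bystander: hammer, wooden handle, 260 mm long, lying along its x; origin under its middle.
- brake_link: Bystander: flat dark steel link with two bosses, 154 mm long along x, 18 mm high; origin under its middle. The bench within 0.25 m of the canister on the side away from the crank is free.
There are look-alikes about, which are no part of the job. Of the things that look like the tray, the smaller one is meant. Several things have the shape of the cap; the one meant has the colours described above.

How it is judged (in metres and radians):
On the way, in this order (a step that is already met when the one before it is completed fails the run):
1. the cap is off, set down away from the canister and let go (horizontal distance between cap and mouth above 0.09 m and height (world z) of cap below 0.062 m and contact force between cap and the fingers below 0.2 N), for 0.2 s.
2. both pins lie in the tray (x of pin1_mid in the frame of tray between -0.103 and 0.103 m and y of pin1_mid in the frame of tray between -0.063 and 0.063 m and z of each of pin1_mid, pin2_mid in the frame of tray below 0.05 m and x of pin2_mid in the frame of tray between -0.103 and 0.103 m and y of pin2_mid in the frame of tray between -0.063 and 0.063 m), for 0.2 s.
At the end, for the whole second after the job is handed in: Both pins lie in the tray (their middles inside its walls), the canister is upright (within 0.1 rad), and the cap is screwed home on it: within 0.3 rad of its home angle, its origin at least 20.5 mm below the mouth rim, at rest (all of step 2 and value of joint canister below 0.1 rad and z of cap in the frame of mouth below -0.0205 m and horizontal distance between cap and mouth below 0.006 m and angle between the x axis of cap and the x axis of mouth, either way round below 0.3 rad and linear speed of cap below 0.02 m/s); the robot touches nothing.
It fails at once if the oil can was moved by more than 30 mm (distance of oil_can from where it was at the start of the episode above 0.03 m).
It fails at once if the hammer was moved by more than 30 mm (distance of hammer from where it was at the start of the episode above 0.03 m).
It fails at once if the brake link was moved by more than 30 mm (distance of brake_link from where it was at the start of the episode above 0.03 m).
It also fails if it takes over 72 s, if anything falls off the work surface, if the arm or the gripper's body presses on something with over 40 N, if the wrist force passes 120 N, or if a joint passes its speed limit or range.

ROBOT

A 6-joint arm with a two-finger parallel gripper is mounted at the origin on the work surface. World frame = base frame: x ahead of the robot, y to its left, z up, the work surface at z = 0. Lengths are in m, angles in degrees, forces in N, time in s.
With the tool pointing down it reaches from about 0.35 to 0.775 m from the base axis. Payload 5.5 kg.
Tool frame: the origin (TCP) lies on the front face of the gripper's body, between the roots of the fingers; the fingertips stand 73 mm ahead of it and the grasp point (between the pads) lies 54 mm ahead of it (env.tcp_to_grasp is the distance from the TCP to the grasp point, in m); z points along the fingers, y is the line along which they close (so a half turn about z gives the same grasp; the last joint's range is limited). The gripper opens to 85 mm and grips with 20 to 120 N. Pads are 22 mm wide; open, the fingers measure 114 mm over their backs; the gripper's body (76 mm by 85 mm) begins 54 mm behind the grasp point. The pads swing forward as they close: fully open they stand 13 mm farther back than shut.
Start: joints at [67.632, 17.945, 2.641, 74.691, 0, 82.002], TCP at [0.143, 0.557, 0.304] pointing down, gripper open.
Joint ranges: [-158.12, 158.12], [-49.38, 96.58], [-58.88, 72.47], [-126.05, 133.96], [-84.25, 85.87], [-180, 180]. Speed limits (degrees/s): [147.25, 147.25, 180, 180, 180, 180].

INTERFACE

Orientations are given as a 3x3 rotation matrix whose columns are the frame's x, y, z axes.
In Python, from workcell import env, kinematics, vision gives the robot as it stands. Calls block until the motion is done:
- env.movep(position, orientation): joint-space move of the TCP to a pose.
- env.move_straight(position, speed=0.15, orientation=None, until_force=None): straight line of the TCP; orientation=None keeps the orientation; speed is the mean speed in m/s. With until_force (N) it stops when the force on the tool has changed by that much, and returns True; else False.
- env.move_joints(angles): joint-space move.
- env.let_go() and env.close_gripper(f_grip=None): open the fingers fully, or close them until they stop; f_grip is the grip in N (None keeps the last).
- env.pause(seconds).
- kinematics.solve_ik(position, orientation): joint angles nearest the present ones, or None.
- env.state(): the state.
- vision.read_camera(name): name is "side" or "top"; returns a dict with "frame" (420x560x3 uint8, red, green, blue), "fx", "fy", "cx", "cy" (pixels), "rvec" (rotation vector, rad) and "tvec" (3), from world to camera coordinates, as OpenCV has them. Camera axes: x right, y down, z forward; pixel columns grow to the right and rows downward; lengths in m; the calibration is good to about 2 mm. A picture is of the moment at which its call begins. There is no depth.
A pose or a line that the arm cannot do raises env.MotionError and nothing moves.
- env.close_job(): hands the job in; it is judged then, once.
The state is a dict: "t": time; "joint_pos": joint angles; "joint_vel": joint speeds; "effort": joint torques, N m; "tcp_pos": TCP position; "ee_rot": TCP orientation; "wrist_force": force on the tool from outside, world axes, zero at the start; "wrist_torque": the same for the moment, N m; "opening": finger opening in m; "gripper_force": force on a finger pad.
Only numpy, scipy, OpenCV 4.12 (cv2) and the standard library are available. Lean on these libraries where they do the work, as an engineer would, in place of code of your own. Each camera call takes 0.05 s, during which the arm holds its last target. There are 200 camera calls.

## Working session

There is one attempt and no reset: what is moved stays moved. The work goes in short steps, each a Python script; the robot and the scene stay as the last script left them, time stands still between calls to the robot, and variables do not carry over. Pictures are saved under pics/ and viewed, at most 10 in all, crops included, and the job is handed in when it is done.

```bash
mkdir -p pics; ls
python3 - <<'E'
from workcell import env, kinematics, vision
import cv2,numpy as np
ims=[]
for n in ("side","top"):
    r=vision.read_camera(n); cv2.imwrite(f"pics/{n}0.png",r["frame"][:,:,::-1])
    R=cv2.Rodrigues(np.array(r["rvec"],float))[0]; print(n,r["fx"],r["fy"],r["cx"],r["cy"],(-R.T@np.array(r["tvec"]).ravel()).round(3),R.round(3).tolist())
print(env.state()["t"],env.tcp_to_grasp)
E
```

```text
pics
side 396.5125400790326 396.5125400790326 276.13947956123144 213.03825996847286 [-0.23  -0.785  0.882] [[0.769, -0.639, 0.009], [-0.37, -0.457, -0.809], [0.521, 0.618, -0.588]]
top 517.1737294704877 517.1737294704877 279.6001655482139 206.43379981848537 [ 0.231 -0.028  1.582] [[-0.015, -1.0, -0.017], [-0.992, 0.017, -0.124], [0.125, 0.015, -0.992]]
0.1 0.0539
```

View pics/side0.png

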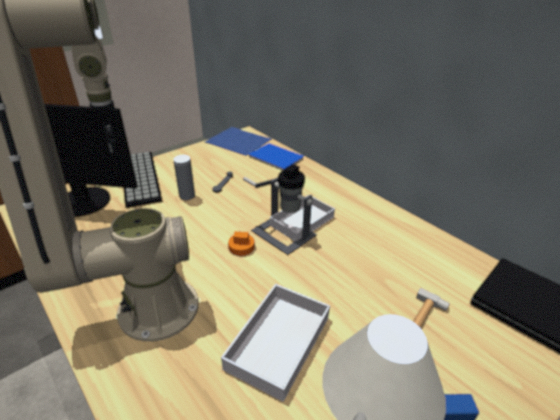

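View pics/top0.png

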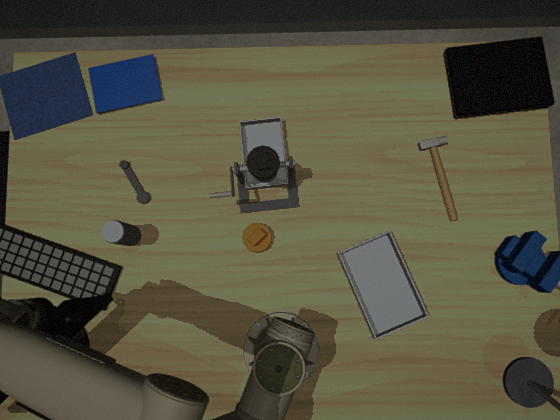

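The top view shows two trays: the small one at (265,150) behind the stand, and a large one at (383,285), which is a look-alike. It shows two caps: the black one on the canister at (264,163), and an orange one at (257,237), also a look-alike. The crank is on the left (+y) at (222,194). I choose the black cap and the small tray, and I'll check that in a close crop.

```bash
cat > h.py <<'E'
from workcell import env, kinematics, vision
import cv2,numpy as np
def cam(n):
    r=vision.read_camera(n); r["R"]=cv2.Rodrigues(np.array(r["rvec"],float))[0]; r["C"]=-r["R"].T@np.array(r["tvec"]).ravel(); return r
def ray(r,u,v): return r["R"].T@np.array([(u-r["cx"])/r["fx"],(v-r["cy"])/r["fy"],1.])
def onz(r,u,v,z):
    d=ray(r,u,v); return r["C"]+d*(z-r["C"][2])/d[2]
def proj(r,p):
    q=r["R"]@(np.array(p,float)-r["C"]); return np.array([r["fx"]*q[0]/q[2]+r["cx"],r["fy"]*q[1]/q[2]+r["cy"]])
def tri(r1,p1,r2,p2):
    A=[];b=[]
    for r,p in((r1,p1),(r2,p2)):
        d=ray(r,*p);d/=np.linalg.norm(d);M=np.eye(3)-np.outer(d,d);A.append(M);b.append(M@r["C"])
    return np.linalg.lstsq(np.vstack(A),np.hstack(b),rcond=None)[0]
E
python3 - <<'E'
from h import *
t=cam("top");s=cam("side")
a=cv2.resize(t["frame"][105:225,200:310],None,fx=4.5,fy=4.5,interpolation=cv2.INTER_CUBIC)
b=cv2.resize(s["frame"][150:260,235:345],None,fx=4.5,fy=4.5,interpolation=cv2.INTER_CUBIC)
h=max(a.shape[0],b.shape[0]); o=np.zeros((h,a.shape[1]+b.shape[1],3),np.uint8);o[:a.shape[0],:a.shape[1]]=a;o[:b.shape[0],a.shape[1]:]=b
o=cv2.resize(o,None,fx=.8,fy=.8,interpolation=cv2.INTER_AREA);print(o.shape)
o=np.clip(o.astype(float)*1.6,0,255).astype(np.uint8)
cv2.imwrite("pics/crop1.png",o[:,:,::-1])
f=t["frame"].astype(int)
# black cap blob, small tray floor (bright, unsaturated)
m=((f.max(2)<48)).astype(np.uint8); m[:105]=0;m[225:]=0;m[:,:200]=0;m[:,310:]=0
for k,mm in (("dark",m),("floor",((f.min(2)>105)&(f.max(2)-f.min(2)<35)).astype(np.uint8))):
    mm=mm.copy(); mm[:105]=0;mm[225:]=0;mm[:,:200]=0;mm[:,310:]=0
    for c in cv2.findContours(mm,0,2)[0]:
        if cv2.contourArea(c)>60: print(k,cv2.contourArea(c),cv2.minAreaRect(c),cv2.minEnclosingCircle(c))
E
```

```text
(432, 792, 3)
dark 63.0 ((240.6724090576172, 176.9310302734375), (14.855627059936523, 6.4993367195129395), 68.19859313964844) ((240.5, 177.0), 7.43313455581665)
dark 143.0 ((291.0308532714844, 177.70645141601562), (15.274520874023438, 23.24833869934082), 21.250505447387695) ((288.93389892578125, 177.165283203125), 11.882722854614258)
dark 869.5 ((263.0, 163.5), (35.0, 32.0), 90.0) ((262.74078369140625, 163.90792846679688), 18.202198028564453)
floor 839.5 ((264.68316650390625, 142.33168029785156), (38.80644989013672, 36.51786422729492), 84.2894058227539) ((264.20794677734375, 142.767578125), 25.497102737426758)
```

View pics/crop1.png

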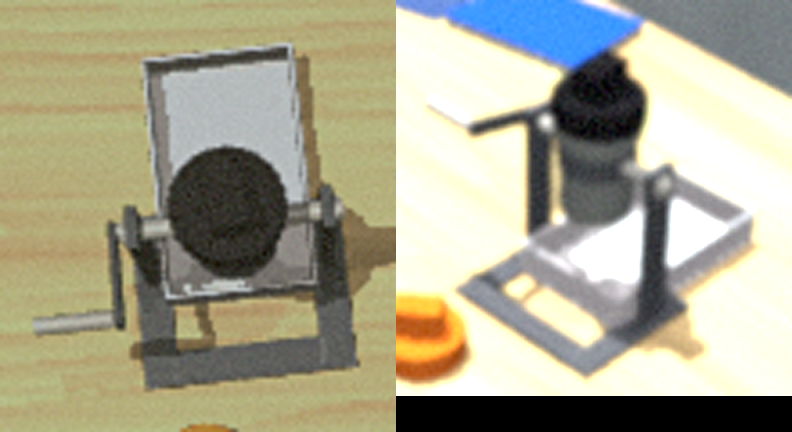

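The crop confirms the choice: black cap on the grey canister, with the small tray under it and the crank pin running from crop (35,325) to (122,320). The post tops are at crop (130,225) and (328,205). Next I compute the poses and check them against the given sizes.

Run:
```python
from h import *
t=cam("top");s=cam("side")
T=lambda x,y:(200+x/3.6,105+y/3.6); S=lambda x,y:(235+(x-396)/3.6,150+y/3.6)
P=lambda x,y,z:onz(t,*T(x,y),z)
cap=onz(t,263.2,163.6,.211);print("cap",cap.round(4), P(227,212,.211).round(4))
l=P(130,222,.178);r=P(329,204,.178);print("posts",l.round(4),r.round(4),np.linalg.norm(l-r),"mid",((l+r)/2).round(4),np.degrees(np.arctan2(-(l-r)[0],(l-r)[1])))
e1=P(35,325,.1736);e2=P(112,321,.1736);print("pin",e1.round(4),e2.round(4),np.linalg.norm(e1-e2))
for c in ((145,62),(293,47),(313,278),(166,298)): print("tray",P(*c,.04).round(4))
a=P(148,387,.01);b=P(356,364,.01);print("rear",a.round(3),b.round(3),np.degrees(np.arctan2(-(a-b)[0],(a-b)[1])))
print("tri cap side", onz(s,*S(600,100),.211).round(4))
f=s["frame"].astype(int);m=(f.max(2)<52).astype(np.uint8);m[:150]=0;m[210:]=0;m[:,:278]=0;m[:,310:]=0
c=max(cv2.findContours(m,0,2)[0],key=cv2.contourArea);print("side cap",cv2.boundingRect(c))
y=np.radians(5.5);ex=np.array([np.cos(y),np.sin(y),0]);ey=np.array([-np.sin(y),np.cos(y),0])
for M in (cap,(l+r)/2):
    print("pred pinmid", (M-.0687*ex+.126*ey).round(4),"obs",((e1+e2)/2).round(4), "side px capbottom/blocktop",proj(s,[M[0],M[1],.197]),proj(s,[M[0],M[1],.255]))
```

```text
cap [0.521  0.0359 0.211 ] [0.5202 0.0363 0.211 ]
posts [0.5207 0.1125 0.178 ] [ 0.5319 -0.0407  0.178 ] 0.15357863404245684 mid [0.5263 0.0359 0.178 ] 4.1865947599593865
pin [0.4427 0.1863 0.1736] [0.4447 0.1271 0.1736] 0.05915938627363246
tray [0.6879 0.1128 0.04  ]
tray [ 0.6985 -0.0137  0.04  ]
tray [ 0.4985 -0.0274  0.04  ]
tray [0.4837 0.0963 0.04  ]
rear [0.412 0.115 0.01 ] [ 0.429 -0.063  0.01 ] 5.367039401526043
tri cap side [0.5307 0.0402 0.211 ]
side cap (278, 165, 26, 26)
pred pinmid [0.4405 0.1547 0.211 ] obs [0.4437 0.1567 0.1736] side px capbottom/blocktop [290.17427053 182.93256587] [290.72147182 167.44533989]
pred pinmid [0.4459 0.1548 0.178 ] obs [0.4437 0.1567 0.1736] side px capbottom/blocktop [291.38417999 182.38945653] [291.96265253 166.92199036]
```

```bash
cat >> h.py <<'E'
G=.0539
YAW=np.radians(4.7); M=np.array([.5225,.0365,.220])
def rot(a): # tool down, tool y at angle a+90deg (world), i.e. tool x at angle a
    c,s=np.cos(a),np.sin(a); return np.array([[c,s,0],[s,-c,0],[0,0,-1.]])
def tcp(p): return np.array(p,float)+[0,0,G]
def info(*k):
    s=env.state(); print(*k,"t%.2f"%s["t"],"tcp",np.round(s["tcp_pos"],4),"F",np.round(s["wrist_force"],1),"Tz",np.round(s["wrist_torque"],2),"op",round(s["opening"],4),"gf",round(s["gripper_force"],1),"j6",round(s["joint_pos"][5],1))
E
python3 - <<'E'
from h import *
for off in (0,np.pi,-np.pi):
    for d in (0,1.3,2.55):
        j=kinematics.solve_ik(tcp([M[0],M[1],.246]),rot(YAW+off+d)); print(off,d,None if j is None else np.round(j,1))
E
```

```text
0 0 [ -4.8  12.3  -5.4  72.3   0.  170.5]
0 1.3 [-4.8 12.3 -5.4 72.3  0.  96. ]
0 2.55 [-4.8 12.3 -5.4 72.3  0.  24.4]
3.141592653589793 0 [-4.8 12.3 -5.4 72.3  0.  -9.5]
3.141592653589793 1.3 [ -4.8  12.3  -5.4  72.3   0.  -84. ]
3.141592653589793 2.55 [  -4.8   12.3   -5.4   72.3    0.  -155.6]
-3.141592653589793 0 [-4.8 12.3 -5.4 72.3  0.  -9.5]
-3.141592653589793 1.3 [ -4.8  12.3  -5.4  72.3   0.  -84. ]
-3.141592653589793 2.55 [  -4.8   12.3   -5.4   72.3    0.  -155.6]
```

```bash
echo 'A=YAW+np.pi' >> h.py
python3 - <<'E'
from h import *
env.movep(tcp([M[0],M[1],.32]),rot(A)); info("above")
print(env.move_straight(tcp([M[0],M[1],.247]),speed=.1,until_force=8)); info("down")
env.close_gripper(25); info("grip")
r=cam("side"); t=cam("top")
a=cv2.resize(r["frame"][120:250,230:360],(400,400),interpolation=2);b=cv2.resize(t["frame"][105:235,200:330],(400,400),interpolation=2)
cv2.imwrite("pics/grip.png",np.clip(np.hstack([a,b])[:,:,::-1]*1.5,0,255))
E
```

```text
above t2.61 tcp [0.5224 0.0372 0.3738] F [-0.  -0.6 -1. ] Tz [ 0.   -0.01  0.03] op 0.0855 gf 0.0 j6 -9.5
False
down t3.49 tcp [0.5228 0.0365 0.3015] F [ 0.2 -0.3  0.8] Tz [-0.06 -0.03  0.02] op 0.0856 gf 0.0 j6 -9.5
grip t4.05 tcp [0.5227 0.0365 0.3012] F [-0.6  0.5  1.3] Tz [ 0.02 -0.   -0.08] op 0.0294 gf 25.8 j6 -9.5[ WARN:0@11.622] global loadsave.cpp:1063 imwrite_ Unsupported depth image for selected encoder is fallbacked to CV_8U.
```

View pics/grip.png

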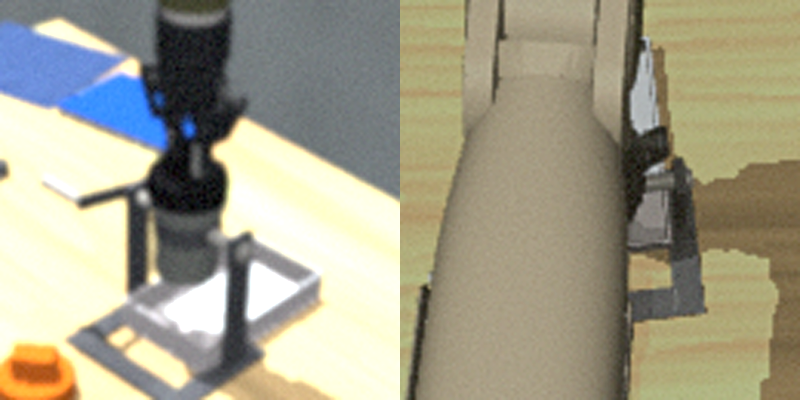

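The side crop shows the fingers on the grip block at about (190,150). The opening of 29.4 mm matches the 30 mm block and the side forces are near zero, so I unscrew.

Run:
```python
from h import *
z0=.247
for d in (.85,1.7,2.55):
    env.move_straight(tcp([M[0],M[1],z0+.0036*d]),speed=.0022,orientation=rot(A+d)); info(d)
z=z0+.0036*2.55
print(env.move_straight(tcp([M[0],M[1],z+.012]),speed=.02,until_force=15)); info("lift")
```

```text
0.85 t5.32 tcp [0.5229 0.0364 0.3042] F [ 1.6 -2.   2.9] Tz [-0.16 -0.54 -0.03] op 0.0296 gf 25.5 j6 -58.2
1.7 t6.48 tcp [0.5225 0.0368 0.3071] F [1.1 2.2 4.2] Tz [ 0.28 -0.23  0.  ] op 0.0297 gf 25.7 j6 -106.9
2.55 t7.65 tcp [0.5222 0.0364 0.3102] F [-0.5  0.5  4.5] Tz [-0.03  0.06 -0.03] op 0.0295 gf 25.9 j6 -155.5
False
lift t8.40 tcp [0.5224 0.0365 0.322 ] F [-0.6  0.3 -2. ] Tz [-0.01  0.01 -0.01] op 0.0296 gf 25.1 j6 -155.6
```

Run:
```python
from h import *
R=rot(A+2.55); P=[.52,-.165]
env.move_straight(tcp([M[0],M[1],.30]),speed=.15)
env.move_straight(tcp([P[0],P[1],.30]),speed=.25)
env.move_straight(tcp([P[0],P[1],.07]),speed=.2)
print(env.move_straight(tcp([P[0],P[1],.046]),speed=.03,until_force=5)); info("down")
s=env.state(); np.save("place.npy",s["tcp_pos"])
env.let_go(); info("rel")
env.move_straight(tcp([P[0],P[1],.30]),speed=.25)
# crank
ex=np.array([np.cos(YAW),np.sin(YAW)]);ey=np.array([-ex[1],ex[0]])
for k in (np.pi/2,-np.pi/2):
    p=M[:2]-.0687*ex+.133*ey; j=kinematics.solve_ik(tcp([*p,.25]),rot(YAW+k)); print(k,p,j)
t=cam("top"); s=cam("side")
a=cv2.resize(s["frame"][140:270,230:360],(400,400),interpolation=2);b=cv2.resize(t["frame"][95:225,190:320],(400,400),interpolation=2)
cv2.imwrite("pics/off.png",np.clip(np.hstack([a,b])[:,:,::-1]*1.5,0,255).astype(np.uint8))
```

```text
True
down t11.63 tcp [ 0.52  -0.165  0.105] F [0.5 0.1 2.5] Tz [-0.05 -0.09  0.05] op 0.0297 gf 25.8 j6 -176.8
rel t12.22 tcp [ 0.5193 -0.1646  0.1046] F [ 0.7 -0.5  0.1] Tz [-0.02 -0.03  0.03] op 0.0851 gf 0.0 j6 -176.8
1.5707963267948966 [0.44313319 0.1634236 ] [ 10.4916847    6.57044724 -11.80044522  71.62910754   0.
  95.7916847 ]
-1.5707963267948966 [0.44313319 0.1634236 ] [ 10.4916847    6.57044724 -11.80044522  71.62910754   0.
 -84.2083153 ]
```

View pics/off.png

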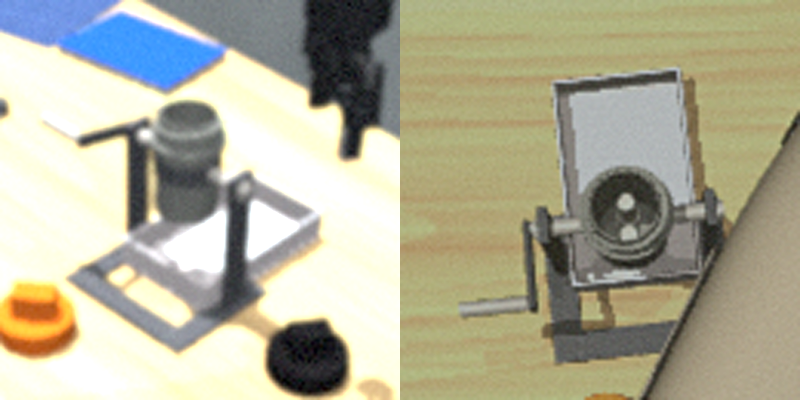

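The black cap stands on the bench at crop (308,360), and both pin heads are visible in the open mouth at (627,203) and (629,232). The crank pin is at (495,306) in the right half of the crop. Now I swing the canister by the crank.

```bash
cat >> h.py <<'E'
ex=np.array([np.cos(YAW),np.sin(YAW),0]);ey=np.array([-ex[1],ex[0],0])
RC=rot(YAW-np.pi/2)
def pin(q):
    b=q-1.375; return np.array([M[0],M[1],.160])+.07*np.sin(b)*ex+.07*np.cos(b)*[0,0,1]+.133*ey
def swing(qs,speed=.1):
    for q in qs:
        if env.move_straight(tcp(pin(q)),speed=speed,until_force=40): info("FORCE",q); return False
    return True
E
python3 - <<'E'
from h import *
env.movep(tcp(pin(0)+[0,0,.1]),RC)
print(env.move_straight(tcp(pin(0)+[0,0,-.002]),speed=.12,until_force=8)); info("down")
env.close_gripper(20); info("grip")
if .010<env.state()["opening"]<.018:
    print(swing([.25,.5])); info(.5)
E
```

```text
Traceback (most recent call last):
  File "h.py", line 26, in pin
    b=q-1.375; return np.array([M[0],M[1],.160])+.07*np.sin(b)*ex+.07*np.cos(b)*[0,0,1]+.133*ey
                                                                  ~~~~~~~~~~~~~^~~~~~~~
TypeError: can't multiply sequence by non-int of type 'numpy.float64'
```

```bash
sed -i 's/np.cos(b)\*\[0,0,1\]/np.cos(b)*np.array([0,0,1.])/' h.py
python3 - <<'E'
from h import *
env.movep(tcp(pin(0)+[0,0,.1]),RC)
print(env.move_straight(tcp(pin(0)+[0,0,-.002]),speed=.12,until_force=8)); info("down")
env.close_gripper(20); info("grip")
if .010<env.state()["opening"]<.018:
    print(swing([.25,.5])); info(.5)
E
```

```text
False
down t15.90 tcp [0.4437 0.1634 0.2262] F [-0.7 -0.   1.1] Tz [-0.01  0.01 -0.05] op 0.0855 gf 0.0 j6 -84.2
grip t16.55 tcp [0.4436 0.1635 0.2258] F [2.3 0.5 0.1] Tz [ 0.04 -0.33  0.07] op 0.0133 gf 21.3 j6 -84.2
True
0.5 t17.22 tcp [0.4575 0.1647 0.2586] F [-1.3  1.7  1.9] Tz [ 0.23  0.32 -0.03] op 0.0131 gf 20.4 j6 -84.4
```

Run:
```python
from h import *
print(swing(list(np.arange(.75,2.6,.25))+[2.7])); info(2.7)
env.pause(1.5); info()
t=cam("top"); s=cam("side")
a=cv2.resize(s["frame"][140:270,230:360],(400,400),interpolation=2);b=cv2.resize(t["frame"][95:225,190:320],(400,400),interpolation=2)
cv2.imwrite("pics/tip.png",np.clip(np.hstack([a,b])[:,:,::-1]*1.3,0,255).astype(np.uint8))
```

```text
True
2.7 t20.11 tcp [0.5793 0.1746 0.2311] F [-1.2  4.1 -2.2] Tz [0.52 0.26 0.09] op 0.0132 gf 21.6 j6 -85.5
t21.61 tcp [0.5793 0.1746 0.2311] F [-3.5  0.6  2.1] Tz [0.1  0.56 0.09] op 0.0133 gf 21.9 j6 -85.5
```

View pics/tip.png

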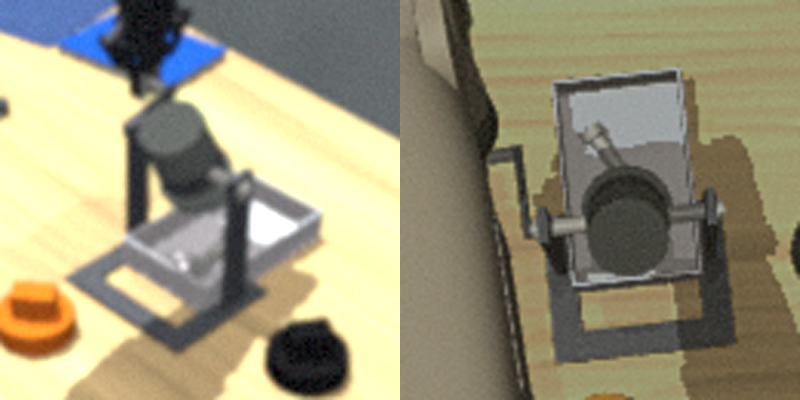

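One pin lies in the tray, at right-crop (600,145). Something that looks like a pin is at left-crop (180,262). I check whether these are two different pins.

Run:
```python
from h import *
t=cam("top"); s=cam("side")
k=130/400
p=onz(t,190+205*k,95+150*k,.015); print("top pin",p, "in side crop",(proj(s,p)-[230,140])/k)
q=onz(s,230+190*k,140+260*k,.015); print("side pin",q,"in top crop",(proj(t,q)-[190,95])/k+[400,0])
```

```text
top pin [0.62553676 0.06467133 0.015     ] in side crop [229.58575726 221.88514165]
side pin [0.53794928 0.0382982  0.015     ] in top crop [632.14688795 234.92491427]
```

They are two different pins, at (0.626,0.065) and (0.538,0.038), both inside the tray. I swing the canister back.

Run:
```python
from h import *
print(swing(list(np.arange(2.5,.1,-.25))+[0.0])); info(0)
print(env.move_straight(tcp(pin(0)-[0,0,.004]),speed=.03,until_force=12)); info("seat")
env.let_go()
env.move_straight(tcp(pin(0)+[0,0,.13]),speed=.2)
p=np.load("place.npy")
env.movep([p[0],p[1],.30],rot(A+2.55)); info("above cap")
t=cam("top"); s=cam("side")
a=cv2.resize(s["frame"][140:270,230:360],(400,400),interpolation=2);b=cv2.resize(t["frame"][95:225,190:320],(400,400),interpolation=2)
cv2.imwrite("pics/back.png",np.clip(np.hstack([a,b])[:,:,::-1]*1.3,0,255).astype(np.uint8))
```

```text
True
0 t25.35 tcp [0.4438 0.1633 0.2269] F [ 4.9 -2.7 -3.3] Tz [-0.51 -0.99  0.05] op 0.0132 gf 21.5 j6 -84.2
True
seat t25.56 tcp [0.4437 0.1634 0.2251] F [-1.6 -0.3  4.8] Tz [-0.07  0.21  0.05] op 0.013 gf 22.6 j6 -84.2
above cap t28.51 tcp [ 0.5198 -0.1644  0.2995] F [ 0.4 -0.8 -0.2] Tz [-0.01 -0.04 -0.  ] op 0.0852 gf 0.0 j6 -176.8
```

View pics/back.png

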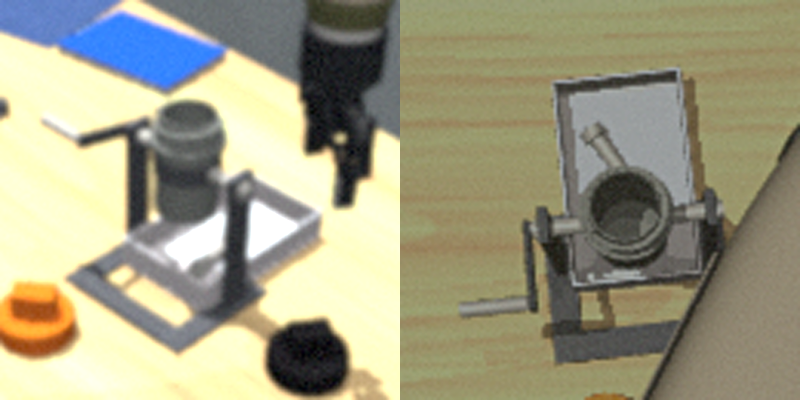

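The canister is upright and empty. One pin is visible in the tray at right-crop (605,148) and the other shows in the side view at (200,262). I regrip the cap and put it back on.

Run:
```python
from h import *
p=np.load("place.npy")
env.move_straight([p[0],p[1],p[2]],speed=.15)
env.close_gripper(25); info("grip")
env.move_straight([p[0],p[1],.36],speed=.2)
env.move_straight([M[0],M[1],.36],speed=.2)
R=rot(A+2.55); env.movep([M[0],M[1],.36],R)
env.move_straight(tcp([M[0],M[1],.272]),speed=.12); info("near")
print(env.move_straight(tcp([M[0],M[1],.2563]),speed=.02,until_force=6)); info("down")
```

```text
grip t30.61 tcp [ 0.5202 -0.1651  0.1053] F [-0.8  0.2  2.9] Tz [ 0.05  0.08 -0.  ] op 0.0295 gf 25.4 j6 -176.8
near t33.88 tcp [0.5223 0.0363 0.3258] F [-0.5 -0.8 -0.6] Tz [-0.    0.01  0.03] op 0.0297 gf 24.8 j6 -155.6
False
down t34.81 tcp [0.5224 0.0365 0.3104] F [-0.9 -0.5  0.8] Tz [-0.02  0.25 -0.03] op 0.0296 gf 25.2 j6 -155.6
```

Run:
```python
from h import *
for d in (1.9,1.2,.6,0.1):
    f=env.move_straight(tcp([M[0],M[1],.247+.0036*d]),speed=.0022,orientation=rot(A+d),until_force=25); info(d,f)
    if f: break
```

```text
1.9 False t35.77 tcp [0.5227 0.0364 0.308 ] F [-0.3 -1.4  1.8] Tz [-0.07  0.03 -0.01] op 0.0294 gf 25.2 j6 -118.4
1.2 False t36.77 tcp [0.5224 0.0367 0.3054] F [-2.2  0.3  4. ] Tz [ 0.28  0.29 -0.01] op 0.0297 gf 25.5 j6 -78.3
0.6 False t37.63 tcp [0.5228 0.0365 0.3033] F [-1.3  1.1  4. ] Tz [ 0.29  0.02 -0.05] op 0.0296 gf 25.5 j6 -43.9
0.1 False t38.38 tcp [0.5227 0.0366 0.3014] F [-0.3  1.5  4. ] Tz [ 0.32 -0.08 -0.04] op 0.0295 gf 25.6 j6 -15.3
```

Run:
```python
from h import *
for d in (.03,-.03,-.09,-.15,-.2):
    env.move_straight(tcp([M[0],M[1],.247+.0036*max(d,0)]),speed=.001,orientation=rot(A+d)); info(d)
    if abs(env.state()["wrist_torque"][2])>.25: break
env.pause(.3)
env.let_go(); info("rel")
env.move_straight(tcp([M[0],M[1],.32]),speed=.15)
env.movep(tcp([.45,-.2,.32]),rot(A)); info("clear")
t=cam("top"); s=cam("side")
a=cv2.resize(s["frame"][140:270,230:360],(400,400),interpolation=2);b=cv2.resize(t["frame"][95:225,190:320],(400,400),interpolation=2)
cv2.imwrite("pics/end.png",np.clip(np.hstack([a,b])[:,:,::-1]*2.,0,255).astype(np.uint8))
```

```text
0.03 t38.63 tcp [0.5227 0.0363 0.3012] F [-0.8  1.2  5.4] Tz [ 0.07 -0.06 -0.14] op 0.0295 gf 25.6 j6 -11.2
-0.03 t38.88 tcp [0.5227 0.0366 0.3012] F [0.6 1.4 5.4] Tz [0.37 0.   0.01] op 0.0296 gf 25.7 j6 -7.8
-0.09 t39.13 tcp [0.5224 0.0376 0.3012] F [-1.4  4.5  6. ] Tz [1.14 0.17 0.09] op 0.0297 gf 29.5 j6 -4.4
-0.15 t39.38 tcp [0.5223 0.038  0.3013] F [-0.6  5.7  6.6] Tz [1.26 0.33 1.  ] op 0.0294 gf 50.8 j6 -1.1
rel t40.27 tcp [0.5225 0.0363 0.3008] F [-0.3 -1.  -0.6] Tz [-0.04 -0.01 -0.  ] op 0.0853 gf 0.0 j6 -0.9
clear t41.88 tcp [ 0.45   -0.1994  0.3733] F [-0.2  0.5 -0.6] Tz [ 0.03 -0.02  0.01] op 0.0855 gf 0.0 j6 -38.0
```

View pics/end.png

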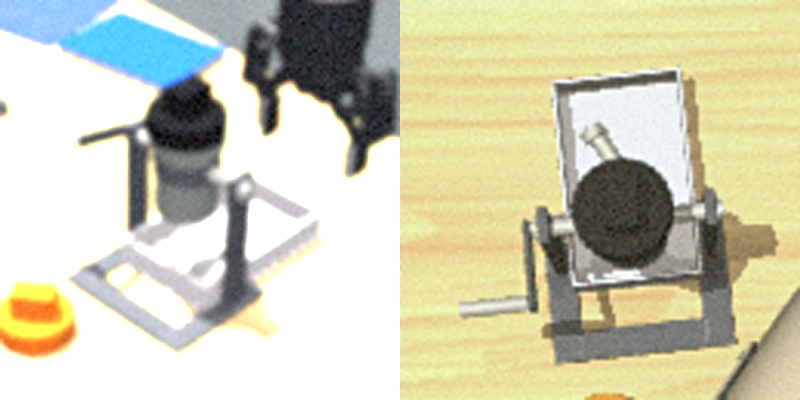

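The cap hit the hard stop: the torque rose to 1 Nm near the home angle. The picture shows it seated level at (622,212), the canister upright, and a pin at (600,143) in the tray. The gripper is clear.

Run:
```python
from h import *
print(env.close_job())
```

```text
the job is handed in; nothing more can be done
None
```

The job is handed in at about 42 s of the 72 s allowed: both pins are in the tray, the canister is upright, and the cap is screwed to its stop and released; no verdict came back.

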